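Dock an isogrid panel in its inspection fixture

ROBOT

A 6-joint arm with a two-finger parallel gripper is mounted at the origin on the work surface. World frame = base frame: x ahead of the robot, y to its left, z up, the work surface at z = 0. Lengths are in mm, angles in degrees, forces in N, time in s.
With the tool pointing down it reaches from about 350 to 925 mm from the base axis. Payload 6.4 kg.
Tool frame: the origin (TCP) lies at the very end of the fingers, on their centre line; the grasp point (between the pads) lies 19 mm behind it; z points along the fingers, y is the line along which they close (so a half turn about z gives the same grasp; the last joint's range is limited). The gripper opens to 94 mm and grips with 3 to 60 N. Pads are 16 mm wide; open, the fingers measure 119 mm over their backs; the gripper's body (75 mm by 177 mm) begins 78 mm behind the grasp point.
Start: joints at [62.103, 14.043, 89.255, -0, 76.702, -9.975], TCP at [200.018, 618.471, 205.455] pointing down, gripper open.
Joint ranges: [-179.41, 179.41], [-58.25, 129.5], [7.25, 145.43], [-54.29, 234.29], [11.92, 165.04], [-157.13, 157.13]. Speed limits (degrees/s): [147.25, 147.25, 180, 180, 180, 180].

INTERFACE

Orientations are given as [roll, pitch, yaw] about the fixed x, y, z axes, in that order (R = Rz(yaw) Ry(pitch) Rx(roll)).
In Python, from bench import manip, eyes, workorder, finder, telemetry gives the robot as it stands. Calls block until the motion is done:
- manip.move_to(position, orientation): joint-space move of the TCP to a pose.
- manip.move_straight(position, vel=150, ori=None): straight line of the TCP; ori=None keeps the orientation; vel is the mean speed in mm/s.
- manip.movej(angles): joint-space move.
- manip.set_gripper(opening): finger opening in mm; the grip force is fixed at half the most; returns when the fingers have stopped.
- manip.pause(seconds).
- manip.ik(position, orientation): joint angles nearest the present ones, or None.
- eyes.snapshot(name): name is "side" or "top" or "wrist"; returns the picture (384x512x3 uint8, red, green, blue); there is no depth.
- eyes.camera_params(name): a dict with "K" (3x3 intrinsics, pixels), "k1" (the pictures are not rectified: a ray, as slopes to the right and down, at radius r is drawn at 1 + k1 r^2 times it, then the intrinsics apply), "view" (4x4, takes a point from world to camera coordinates). Camera axes: x right, y up, looking along -z (the intrinsics and any distortion apply to the point x, -y, -z); pixel columns grow to the right and rows downward; lengths in mm; the calibration is good to about 2 mm. A picture is of the moment at which its call begins: read the wrist's pose just before it. camera_params takes no time and is no camera call; for the wrist camera it gives the pose at the moment of the call.
A pose or a line that the arm cannot do raises manip.IKError and nothing moves.
- workorder.sign_off(): hands the job in; it is judged then, once.
Trained networks look in the newest picture that a camera, given by its name, has taken for a name from the list of things; names that differ only in an ending like _2 or _b are one class to them, and where a whole thing is asked for, a point or a joint stands for the part that bears it (a point fixed in the world has none). Each returns a list of dicts, best first, with "conf" (0 to 1); they miss things now and then, are a little off and sometimes report something else, mostly with a low value. They report only what shows in the picture. A call takes as long as a camera call.
- finder.outline_of(camera, target): "pixels" (384x512 bool, what is visible of it) and "rect" ([centre column, centre row, width, height] in pixels, round what is visible of it).
Readings, each from a call of its own:
- telemetry.read_t(): time.
- telemetry.read_joint_pos(): joint angles.
- telemetry.read_dq(): joint speeds.
- telemetry.read_tau(): joint torques, N m.
- telemetry.read_ee_pos(): TCP position.
- telemetry.read_tcp_rot(): TCP orientation.
- telemetry.read_wrist_force(): force on the tool from outside, world axes, zero at the start.
- telemetry.read_ft_torque(): the same for the moment, N m.
- telemetry.read_opening(): finger opening in mm.
- telemetry.read_grasp_force(): force on a finger pad.
Only numpy, scipy, OpenCV 4.12 (cv2) and the standard library are available. Lean on these libraries where they do the work, as an engineer would, in place of code of your own. Each camera call takes 0.05 s, during which the arm holds its last target. There are 200 camera calls.

TASK

Slide the gold isogrid panel along the fixture's rails with a fingertip, pushing gently, until it drops into the locating notch before the end stop and lies flat there. Then push the swing latch round by its knob as far as it goes, so that it lies over the panel and keeps it down. Only push: do not lift or carry the panel, do not close the latch before the panel is down, and leave the loose things around the fixture where they are.

Things in the scene. Friction and masses are not known exactly. Their poses are not given: they have to be found in the camera images.
- fixture: Fixed docking fixture, dark base plate 360 (x) x 216 (y) x 12 mm. Origin: centre of the underside, on the bench; z up; +x: the way the panel slides, within 0.5 rad of world +y. Two white rails along x at y = 53 to 72 and -72 to -53 mm; the 106 mm gap between them is open at the -x end and down to z = 12. Side guides: tops at z = 42. The other entries say fixture x, y, z for points in this frame.
- step (a point): Middle of the step (fixture x 2, y 0, z 36 mm). From x -175 to here the rail tops are at z 36; here both step down 6 mm into the locating notch, floor z 30, 163 mm long, up to the end stop.
- nest (a point): Where the panel's origin lies when seated: middle of the notch, on its floor (fixture x 83.5, y 0, z 30 mm). The end stop beyond it is a bar across both rails, fixture x 165 to 177, top z 46 mm.
- panel: Loose gold isogrid panel, 160 (x) x 140 (y) x 12 mm, 0.4 to 0.65 kg, rim 14 mm wide, ribs, round 66 mm hole. Origin: centre of the underside; axes as the fixture's. Starts flat on the upper rails, 95 to 150 mm short of its seat, 2 mm side play. On the way its front tips into the notch; once the rear edge passes the step the rear drops too, with 3 mm of play left before the end stop. Sliding it takes 2 to 5 N.
- latch (a joint): Swing latch, rad; upright pivot at fixture x 30, y -92 mm. 0: open, arm along fixture +x, outside the side guide. pi/2: closed on its stop, arm along fixture +y, over the panel's rim (counter-clockwise from above). Starts at 0 to 0.3, stays where left; 1 to 1.5 N at the knob moves it. Arm 18 mm wide, z 44 to 52: passes 2 mm above the seated panel, blocked by one still on the upper rails.
- latch_knob (a point): Centre of the top (fixture z 80 mm) of the latch's upright round black knob, on the arm 46 mm from the pivot: 16 mm diameter, from z 56 to 80 mm, on a 10 mm stem.
- screwdriver: Loose screwdriver lying on the bench beside the fixture's entry half on its -y side, 165 mm from the fixture's middle line; not to be moved.
- jar: Loose closed jar, 48 mm diameter, 62 mm tall, standing on the bench on the fixture's -y side near its end stop, about 185 mm from the middle line; not to be moved.
- dome: Loose gold dome-shaped cap, 104 mm diameter, 54 mm tall, on the bench beyond the end stop; not to be moved.
- wrench: Loose spanner lying on the bench across the entry end of the fixture, about 90 mm short of it; not to be moved.

How it is judged:
By the outcome, as a careful person would: the job done as asked, in the order asked, and still so for the second after the job is handed in, with the robot touching nothing.
It also fails if it takes over 58 s, if anything falls off the work surface, if the arm or the gripper's body presses on something with over 40 N, if the wrist force passes 120 N, or if a joint passes its speed limit or range.

## Working session

There is one attempt and no reset: what is moved stays moved. The work goes in short steps, each a Python script; the robot and the scene stay as the last script left them, time stands still between calls to the robot, and variables do not carry over. Pictures are saved under pics/ and viewed, at most 10 in all, crops included, and the job is handed in when it is done.

```bash
mkdir -p pics; ls; python3 - <<'E'
from bench import manip, eyes, finder, telemetry
import cv2, numpy as np
for n in ["top","side"]:
    im=eyes.snapshot(n); cv2.imwrite(f"pics/{n}0.png",im[:,:,::-1])
    p=eyes.camera_params(n); print(n,np.round(p["K"],1).tolist(),p["k1"],np.round(p["view"],3).tolist())
    for t in ["panel","latch_knob","fixture","jar","dome"]:
        for r in finder.outline_of(n,t)[:2]: print(t,round(r["conf"],2),np.round(r["rect"],1))
print(telemetry.read_t(), telemetry.read_tcp_rot())
a=cv2.imread("pics/top0.png");b=cv2.imread("pics/side0.png")
cv2.imwrite("pics/both0.png",cv2.resize(a,(768,576)))
E
```

```text
pics
top [[362.3, 0.0, 252.1], [0.0, 362.3, 188.7], [0.0, 0.0, 1.0]] 0.02798079839364845 [[0.016, -0.999, 0.037, 20.651], [0.985, 0.022, 0.173, -591.834], [-0.173, 0.034, 0.984, -783.53], [0.0, 0.0, 0.0, 1.0]]
panel 0.81 [244.1 205.7  74.   62. ]
latch_knob 0.52 [204.1 167.7  31.5  14.3]
fixture 0.9 [226.2 209.  159.7  95. ]
jar 0.98 [172.6 127.   24.9  27.1]
dome 0.76 [107.4 208.   45.3  43.2]
side [[433.1, 0.0, 256.4], [0.0, 433.1, 192.1], [0.0, 0.0, 1.0]] -0.11018034687362026 [[0.73, -0.683, 0.007, -401.298], [0.46, 0.499, 0.734, -363.044], [-0.505, -0.533, 0.679, -699.988], [0.0, 0.0, 0.0, 1.0]]
panel 0.76 [243.  218.7  94.3  71.3]
panel 0.19 [243.7 174.4  22.2  21.1]
latch_knob 0.77 [244.1 173.2  26.9  21.4]
fixture 0.58 [235.8 226.1 164.5 130.2]
jar 0.75 [235.1 225.6 170.  130.6]
jar 0.57 [253.5 151.2  14.7  29.4]
dome 0.61 [163.2 162.8  38.7  29. ]
0.6 [ 1.79999410e+02 -8.33734557e-04  1.62078612e+02]
```

View pics/both0.png

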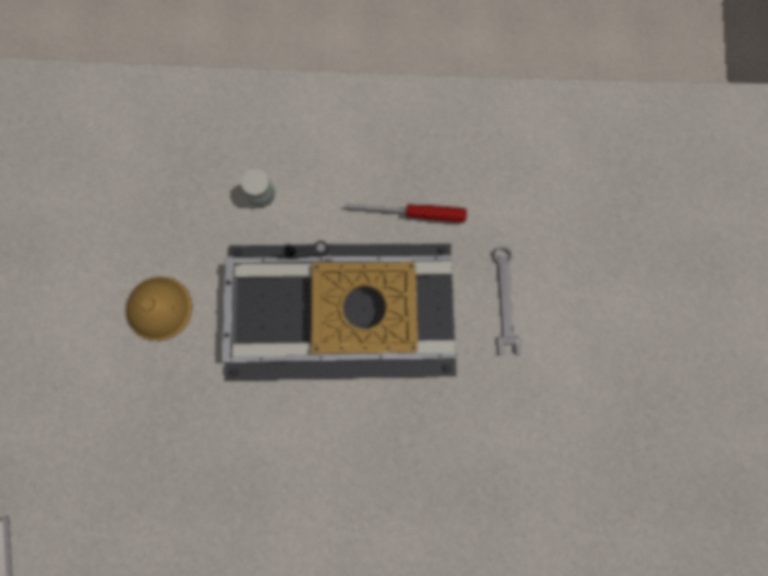

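View pics/side0.png

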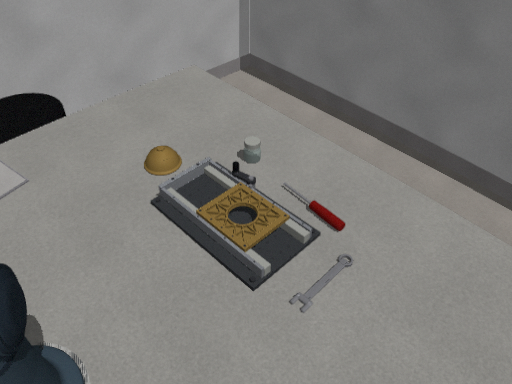

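The top view shows the base plate corners at about (229,246), (451,245), (456,376), (225,380) in the 1.5x picture. The panel is at (309–418, 262–354), the knob is at (290,251), and the arm is clear. The side view agrees: the plate's corners are at (152,203), (253,284) and (319,233), with the knob at (236,166).

```bash
cat > h.py <<'E'
import numpy as np, cv2
from scipy.optimize import least_squares
from bench import manip, eyes, finder, telemetry
def proj(P,c):
    P=np.atleast_2d(P); q=P@c["view"][:3,:3].T+c["view"][:3,3]
    s=np.c_[q[:,0],-q[:,1]]/-q[:,2:]; s=s*(1+c["k1"]*(s**2).sum(1,keepdims=True))
    return s@c["K"][:2,:2].T+c["K"][:2,2]
def T(f,P):  # fixture->world, f=[x,y,yaw]
    P=np.atleast_2d(P).astype(float); c,s=np.cos(f[2]),np.sin(f[2])
    return np.c_[f[0]+c*P[:,0]-s*P[:,1], f[1]+s*P[:,0]+c*P[:,1], P[:,2]]
def cam(n):
    c=eyes.camera_params(n); return {k:np.array(v) if k!="k1" else v for k,v in c.items()}
def fit(obs,x0):  # obs: list of (cam, fixturepts, pixels)
    r=least_squares(lambda f:np.concatenate([(proj(T(f,P),c)-px).ravel() for c,P,px in obs]),x0,x_scale=[10,10,.05])
    return r.x,np.round(r.fun,1)
E
python3 - <<'E'
from h import *
top,side=cam("top"),cam("side")
ct=np.array([[229,246],[451,245],[456,376],[225,380]])/1.5
P=[[180,-108,12],[-180,-108,12],[-180,108,12],[180,108,12]]
f,r=fit([(top,P,ct)],[600,0,1.57]); print(f,r)
cs=np.array([[152,203],[253,280],[319,232]])
f2,r2=fit([(top,P,ct),(side,[P[3],P[2],P[1]],cs)],f); print(f2,r2)
# panel: px = x of origin on fixture
cp=np.array([[309,263],[415,262],[418,354],[310,354]])/1.5
for px in (-66,-40,-12):
    Q=[[px+80,-70,48],[px-80,-70,48],[px-80,70,48],[px+80,70,48]]
    print(px,np.round((proj(T(f2,Q),top)-cp)[:,0],1))
for a in (0,.3): print("knob",proj(T(f2,[30+46*np.cos(a),-92+46*np.sin(a),80]),top)*1.5,proj(T(f2,[30+46*np.cos(a),-92+46*np.sin(a),80]),side))
print(T(f2,[[-220,0,0],[90,0,0],[30,-92,0]]))
E
```

```text
[553.17210678  88.66299054   1.60265305] [-0.1 -0.9  0.1 -1.1  0.4  0.9 -0.4  0.8]
[555.05363502  90.47651905   1.60738238] [-1.  -1.3 -0.8 -2.2 -0.2 -0.3 -1.   0.3 -2.1 -3.4  0.4  7.   1.4 -1. ]
-66 [14.  12.  12.3 13.7]
-40 [2.8 0.9 0.9 2.1]
-12 [ -9.4 -11.1 -11.4 -10.4]
knob [[287.15461558 242.71448349]] [[237.45878303 160.73826257]]
knob [[288.47534803 251.59340073]] [[233.97623726 163.57104201]]
[[ 563.10077074 -129.37625807    0.        ]
 [ 551.76162496  180.4162915     0.        ]
 [ 645.8947324   123.82160905    0.        ]]
```

```bash
python3 - <<'E'
from h import *
f=[554.5,90,1.6055]; d=np.degrees(f[2])
for y in (d,d-180):
    for p in ([-165,0,200],[-165,0,24],[0,0,24]): print(y,p,np.round(manip.ik(T(f,p)[0],[180,0,y]),0))
for th in (0,.8,1.57):
    p=[30+46*np.cos(th),-92+46*np.sin(th),62]; print(th,[ (None if q is None else np.round(q)) for q in (manip.ik(T(f,p)[0],[180,0,d+a+np.degrees(th)]) for a in (90,-90))])
E
python3 - <<'E'
from h import *
f=[554.5,90,1.6055]; d=np.degrees(f[2])
manip.set_gripper(0)
manip.move_to(T(f,[-60,0,330])[0],[180,0,d]); print(telemetry.read_t())
c=cam("wrist"); im=eyes.snapshot("wrist"); cv2.imwrite("pics/w1.png",cv2.resize(im[:,:,::-1],(768,576)))
np.savez("w1.npz",**c)
print(np.round(c["view"],3).tolist(), telemetry.read_wrist_force(), telemetry.read_opening())
E
```

```text
91.98837400825367 [-165, 0, 200] [-19.   3. 102.   0.  75. -21.]
91.98837400825367 [-165, 0, 24] [-19.  16. 107.   0.  56. -21.]
91.98837400825367 [0, 0, 24] [ -2.  16. 108.  -0.  56.  -4.]
4.5
[[0.999, 0.036, 0.0, -557.215], [-0.035, 0.96, -0.279, 52.932], [-0.011, 0.279, 0.96, -515.241], [0.0, 0.0, 0.0, 1.0]] [ 0.43289531  0.71067728 -0.57328876] 0.5636266150744365AttributeError: 'NoneType' object has no attribute 'rint'

The above exception was the direct cause of the following exception:

Traceback (most recent call last):
TypeError: loop of ufunc does not support argument 0 of type NoneType which has no callable rint method
```

View pics/w1.png

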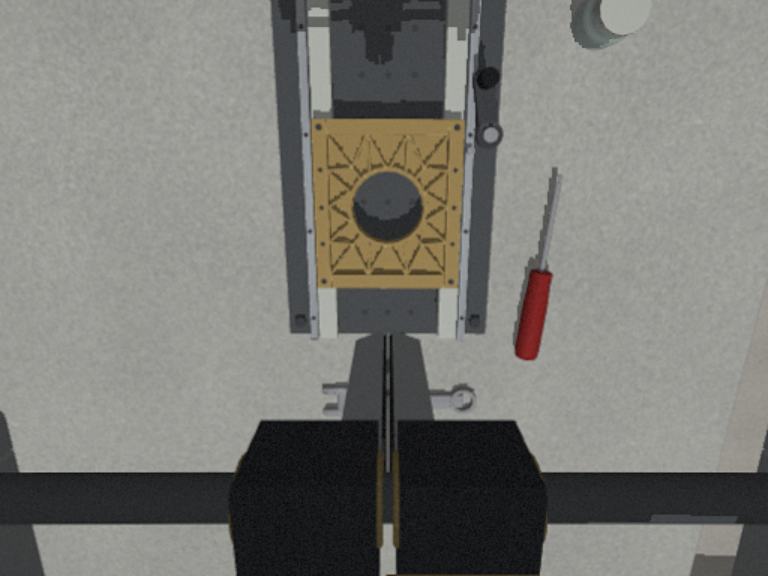

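The wrist view shows the panel's corners at (313,120), (465,120), (460,288) and (317,288) in the 1.5x picture. The base plate's rear corners are at (291,333) and (484,333), the knob at (487,77), the pivot at (489,134), and the closed fingertips at (388,335).

```bash
cat >> h.py <<'E'
def locate():
    w=dict(np.load("w1.npz")); px=lambda a:np.array(a)/1.5
    def res(v):
        f,x,th=v[:3],v[3],v[4]
        a=proj(T(f,[[-180,108,12],[-180,-108,12]]),w)-px([[291,333],[484,333]])
        b=proj(T(f,[[x+80,70,48],[x+80,-70,48],[x-80,-70,48],[x-80,70,48]]),w)-px([[313,120],[465,120],[460,288],[317,288]])
        k=proj(T(f,[[30+46*np.cos(th),-92+46*np.sin(th),80],[30,-92,54]]),w)-px([[487,77],[489,134]])
        return np.concatenate([a.ravel(),b.ravel(),k.ravel()])
    return least_squares(res,[554,90,1.6,-37,.1],x_scale=[10,10,.05,10,.1])
E
python3 - <<'E'
from h import *
r=locate(); print(r.x,np.round(r.fun*1.5,1)); f=r.x[:3]; np.save("f.npy",r.x); d=np.degrees(f[2])
print(T(f,[r.x[3]-80,0,36]))
print(manip.ik(T(f,[-165,0,24])[0],[180,0,d]))
for th in np.linspace(0,1.57,4):
    p=[30+46*np.cos(th)+20*np.sin(th),-92+46*np.sin(th)-20*np.cos(th),62]
    for a in (90,-90):
        q=manip.ik(T(f,p)[0],[180,0,d+a+np.degrees(th)]); print(th,a,q if q is None else np.round(q))
E
```

```text
[ 5.55306507e+02  8.95272661e+01  1.60573594e+00 -3.74078301e+01
  2.39524710e-01] [-0.7 -0.   1.5  0.2 -1.9 -0.5  0.6 -0.3 -1.9  0.5  1.   0.4 -0.  -0.1
  1.4  0.2]
[[559.40785675 -27.80890689  36.        ]]
[-19.12379826  16.52246264 107.34312026   0.          56.1344171
 -21.12569079]
0.0 90 [  5.  27.  88.   0.  64. -87.]
0.0 -90 [ 5. 27. 88. -0. 64. 93.]
0.5233333333333333 90 [   5.   24.   92.    0.   63. -117.]
0.5233333333333333 -90 [ 5. 24. 92. -0. 63. 63.]
1.0466666666666666 90 [   5.   21.   96.    0.   62. -147.]
1.0466666666666666 -90 [ 5. 21. 96. -0. 62. 33.]
1.57 90 None
1.57 -90 [ 3. 19. 99. -0. 62.  1.]
```

```bash
cat >> h.py <<'E'
V=np.load("f.npy"); F=V[:3]; D=np.degrees(F[2]); U=np.array([np.cos(F[2]),np.sin(F[2]),0])
def pos():
    p=np.array(telemetry.read_ee_pos())-[F[0],F[1],0]; c,s=np.cos(F[2]),np.sin(F[2])
    return np.array([c*p[0]+s*p[1],-s*p[0]+c*p[1],p[2]])
def force():
    w=np.array(telemetry.read_wrist_force()); return np.array([w@U, -w[0]*U[1]+w[1]*U[0], w[2]])
E
python3 - <<'E'
from h import *
manip.move_to(T(F,[-148,0,80])[0],[180,0,D])
manip.move_straight(T(F,[-148,0,24])[0],vel=120)
b=force(); print(telemetry.read_t(),np.round(b,1),np.round(pos(),1))
for x in list(np.arange(-135,-26,12))+[-24]:
    manip.move_straight(T(F,[x,0,24])[0],vel=40); g=force()-b
    print(x,np.round(g,1),np.round(pos(),1))
    if -g[0]>12 or abs(g[2])>15: print("STOP");break
print(telemetry.read_t())
im=eyes.snapshot("side"); cv2.imwrite("pics/s2.png",cv2.resize(im[100:300,120:360,::-1],(720,600)))
E
```

```text
6.2 [-0.  -0.2  0.6] [-148.1   -0.7   24.8]
-135 [ 0.5 -0.4 -0.5] [-1.347e+02 -1.000e-01  2.420e+01]
-123 [ 0.1  0.6 -0.7] [-122.6    0.    24. ]
-111 [-0.3  0.4  0.1] [-1.103e+02  1.000e-01  2.390e+01]
-99 [ 0.4 -0.1 -1.1] [-98.3   0.1  23.9]
-87 [ 0.4  0.3 -1.5] [-86.3   0.1  24. ]
-75 [-0.4  0.4 -0.7] [-74.4   0.1  24. ]
-63 [ 0.7 -0.1 -0.7] [-62.5  -0.   24.1]
-51 [-0.7 -0.5 -0.3] [-50.5  -0.   24.1]
-39 [ 0.2 -0.6 -1.3] [-38.5  -0.1  24.1]
-27 [-0.1 -0.1 -0.5] [-26.5  -0.   24.1]
-24 [ 0.1 -0.2 -0.2] [-23.9  -0.1  24.1]
10.975
```

View pics/s2.png

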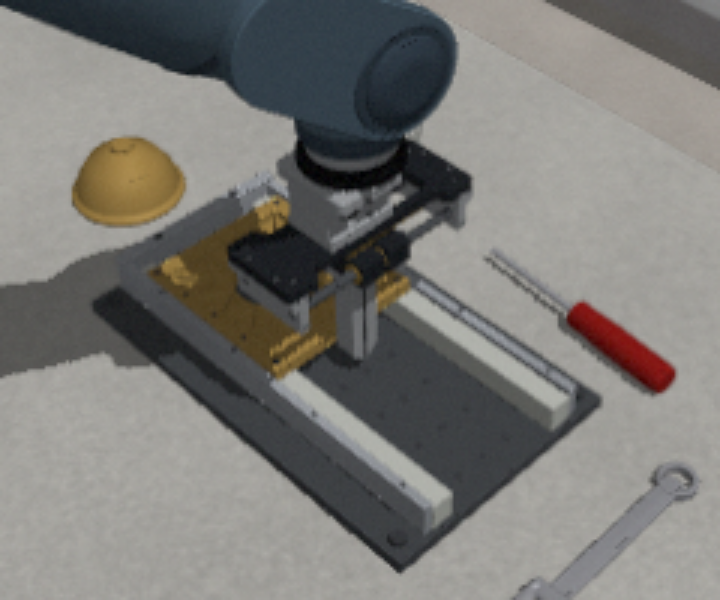

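The panel has slid ahead of the finger and its front is in the notch. Its rear edge is still about 17 mm short of the step, and the loose things are undisturbed. I'll continue in fine steps.

```bash
python3 - <<'E'
from h import *
b=force()
for x in list(np.arange(-20,-9,4))+list(np.arange(-8,2,1)):
    manip.move_straight(T(F,[x,0,24])[0],vel=20); g=force()-b
    print(x,np.round(g,1),np.round(pos(),1))
    if -g[0]>5 : print("STOP");break
print(telemetry.read_t())
manip.move_straight(T(F,[-30,0,24])[0],vel=80)
manip.move_straight(T(F,[-60,0,230])[0],vel=250)
im=eyes.snapshot("wrist"); cv2.imwrite("pics/w3.png",cv2.resize(im[:,:,::-1],(768,576)))
np.savez("w3.npz",**cam("wrist")); print(telemetry.read_t())
E
```

```text
-20 [-1.2  0.1  0. ] [-19.9   0.   24. ]
-16 [-0.3  1.3  0. ] [-15.7   0.1  23.9]
-12 [ 0.8  0.8 -0.7] [-11.6   0.1  24. ]
-8 [ 0.6  0.8 -1.2] [-7.6 -0.  24.1]
-7 [-0.6  1.2  0.9] [-7.1 -0.2 24.1]
-6 [-2.9  1.1  1. ] [-6.2 -0.2 24.1]
-5 [-4.7  0.8  1.2] [-5.5 -0.2 24.2]
-4 [-8.1  1.6  1. ] [-5.4 -0.2 24.2]
STOP
13.425
14.9333
```

View pics/w3.png

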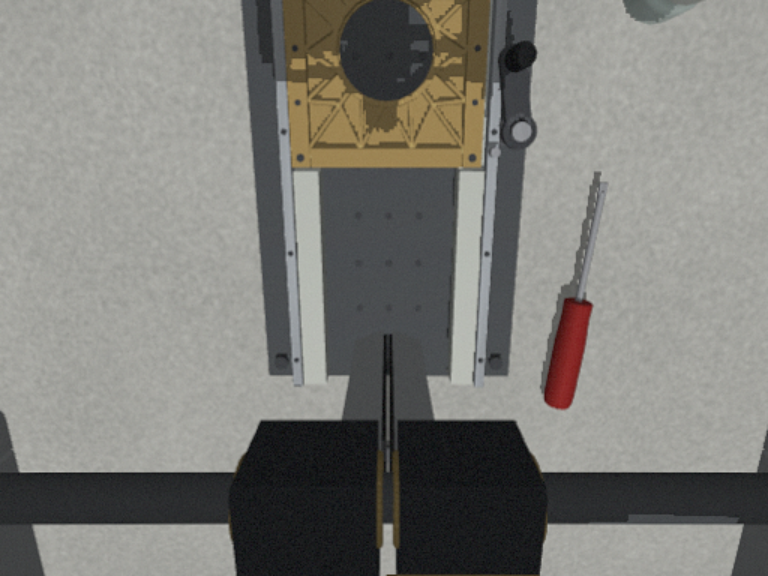

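The rear edge of the panel is now at row 168, columns 291 to 484 (1.5x picture), with no dark gap at the step. I'll check numerically whether the rear is down.

```bash
python3 - <<'E'
from h import *
w=dict(np.load("w3.npz"))
print("base",proj(T(F,[[-180,108,12],[-180,-108,12],[30,-92,54]]),w)*1.5)
for z in (42,48):
  for x in (2,5): print(z,x,(proj(T(F,[[x,70,z],[x,-70,z]]),w)*1.5).round(1).tolist())
manip.move_to(T(F,[-100,-0,330])[0],[180,0,D])   # clear sight for side view
r=eyes.snapshot("side"); s=cam("side")
cv2.imwrite("pics/s4.png",cv2.resize(r[140:290,140:330,::-1],(760,600),interpolation=cv2.INTER_CUBIC))
for z in (42,48):
  print(z,((proj(T(F,[[3.5,70,z],[3.5,-70,z],[2,72,36],[2,53,36],[2,-53,36],[163.5,70,42]]),s)-[140,140])*4).round(0).tolist())
print(telemetry.read_t())
E
```

```text
base [[269.91083228 375.23358291]
 [509.05320854 375.69992168]
 [521.8445652  130.92143175]]
42 2 [[295.2, 170.9], [484.7, 171.0]]
42 5 [[295.0, 166.7], [484.9, 166.9]]
48 2 [[293.7, 171.4], [486.3, 171.5]]
48 5 [[293.5, 167.1], [486.5, 167.3]]
42 [[271.0, 322.0], [449.0, 203.0], [271.0, 333.0], [296.0, 316.0], [431.0, 225.0], [100.0, 186.0]]
48 [[270.0, 315.0], [449.0, 196.0], [271.0, 333.0], [296.0, 316.0], [431.0, 225.0], [100.0, 186.0]]
15.4917
```

View pics/s4.png

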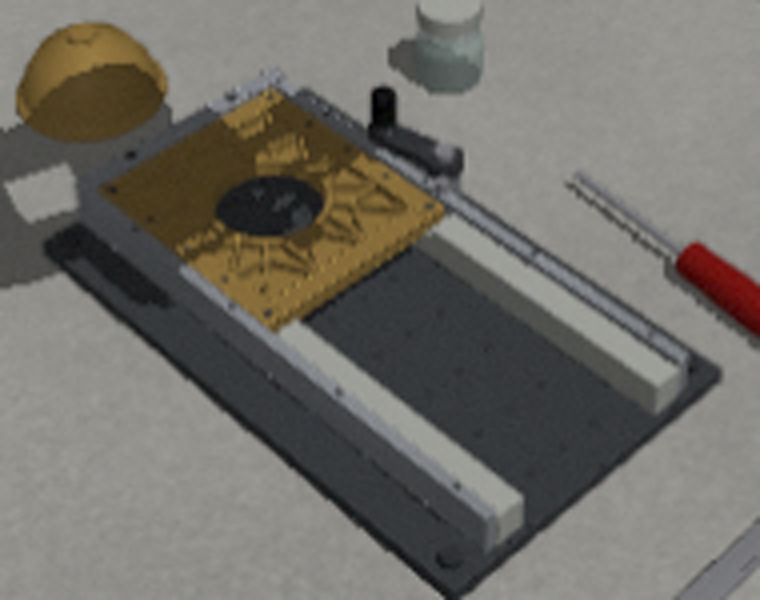

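```bash
python3 - <<'E'
from h import *
def width(fn,row):
    im=cv2.resize(cv2.imread(fn),(512,384),interpolation=cv2.INTER_LINEAR).astype(float)
    return im
for fn,npz,rows,xr in (("pics/w1.png","w1.npz",(182,186,189),-117.4),("pics/w3.png","w3.npz",(102,105,108),4.)):
    im=width(fn,0); w=dict(np.load(npz))
    for r in rows:
        s=im[r,:,2]-im[r,:,0]; th=s[200:300].max()/2; i=np.where(s>th)[0]; i=i[(i>170)&(i<350)]
        a,b=i[0],i[-1]
        a=a-(s[a]-th)/(s[a]-s[a-1]); b=b+(s[b]-th)/(s[b]-s[b+1])
        # predicted width at this row for z=42/48
        out=[]
        for z in (42,48):
            xs=np.linspace(xr-5,xr+40,200)
            L=proj(T(F,np.c_[xs,xs*0+70,xs*0+z]),w);R=proj(T(F,np.c_[xs,xs*0-70,xs*0+z]),w)
            out.append(np.interp(-r,-L[:,1],R[:,0]-L[:,0]))
        print(fn,r,round(a,1),round(b,1),"w",round(b-a+1,2),np.round(out,2))
im=cv2.imread("pics/s4.png"); cv2.imwrite("pics/s4c.png",cv2.resize(im[180:360,230:480],(800,576),interpolation=cv2.INTER_CUBIC))
E
```

```text
pics/w1.png 182 210.8 305.1 w 95.27 [93.05 94.26]
pics/w1.png 186 210.9 304.9 w 95.01 [92.72 93.92]
pics/w1.png 189 211.0 304.5 w 94.51 [92.47 93.67]
pics/w3.png 102 193.6 320.7 w 128.14 [127.62 129.75]
pics/w3.png 105 193.8 320.5 w 127.78 [127.29 129.42]
pics/w3.png 108 193.8 320.4 w 127.57 [126.97 129.09]
```

View pics/s4c.png

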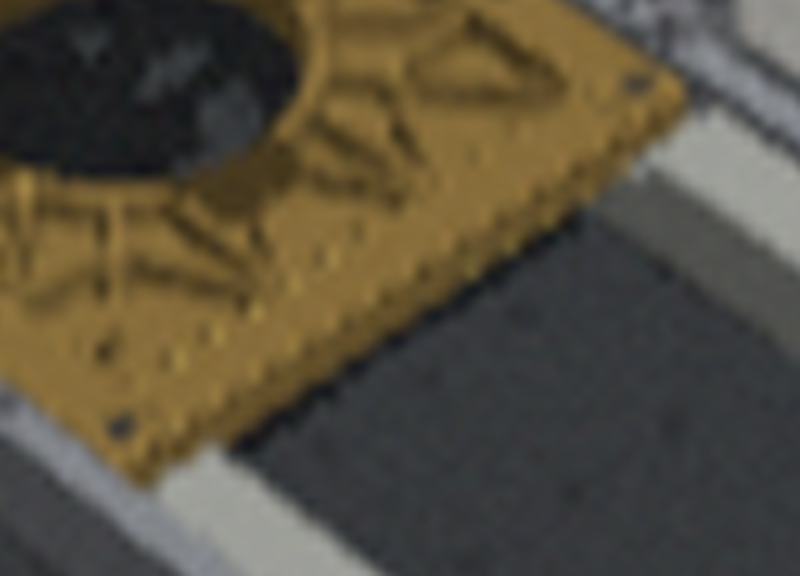

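The crop shows each rail hiding the lower part of the rear face near (215,445) and (650,170), while the full face shows in the middle. The width measurement also fits z 42, so the panel is seated. Next is the latch.

```bash
cat >> h.py <<'E'
def lp(th,lag,z=63):
    k=np.array([30+46*np.cos(th)+lag*np.sin(th),-92+46*np.sin(th)-lag*np.cos(th),z])
    return T(F,k)[0],[180,0,D-90+np.degrees(th)]
E
python3 - <<'E'
from h import *
t0=V[4]
manip.move_to(*lp(t0,36,130))
p,o=lp(t0,36); manip.move_straight(p,vel=120)
manip.pause(.2); b=np.array(telemetry.read_wrist_force()); print(telemetry.read_t())
def step(th,lag,vel):
    p,o=lp(th,lag); manip.move_straight(p,vel=vel,ori=o)
    g=np.array(telemetry.read_wrist_force())-b; a=F[2]+th
    back=g@[np.sin(a),-np.cos(a),0]; print(round(th,2),lag,"back",round(back,1),np.round(g,1)); return back
step(t0,16,40)
for th in np.r_[np.arange(t0+.1,1.46,.15),1.5]:
    if step(th,15.5,45)>9: print("STOP"); break
else:
    for th,lag in [(1.53,15.5),(1.56,15.5),(1.571,15),(1.571,14),(1.571,13),(1.571,12),(1.571,11)]:
        if step(th,lag,15)>5: break
print(telemetry.read_t())
E
```

```text
17.8583
0.24 16 back -0.2 [-0.3  0.4  0.2]
0.34 15.5 back 0.5 [0.5 0.1 0.9]
0.49 15.5 back 1.4 [ 1.1  0.9 -0.8]
0.64 15.5 back 0.8 [ 1.   0.1 -0.3]
0.79 15.5 back 0.1 [-0.   0.1  0.6]
0.94 15.5 back -0.2 [ 0.1 -0.3  0.7]
1.09 15.5 back -0.6 [-0.4 -0.5 -0.8]
1.24 15.5 back -0.2 [-0.5 -0.1 -0.8]
1.39 15.5 back -0.2 [ 0.7 -0.3 -0.6]
1.5 15.5 back -0.3 [-0.3 -0.3  0. ]
1.53 15.5 back 1.3 [-0.3  1.3  0.4]
1.56 15.5 back 1.7 [ 0.5  1.7 -0.4]
1.57 15 back 5.9 [1.  5.9 0. ]
21.95
```

Resistance rose right at the expected stop. I'll back off and look.

```bash
python3 - <<'E'
from h import *
p,o=lp(1.571,35); manip.move_straight(p,vel=60)
p,o=lp(1.571,35,150); manip.move_straight(p,vel=150)
manip.move_to(T(F,[-100,0,330])[0],[180,0,D])
im=eyes.snapshot("wrist"); c=cam("wrist"); s=eyes.snapshot("side")
a=cv2.resize(im[0:240,130:400,::-1],(400,356)); b=cv2.resize(s[130:290,150:330,::-1],(400,356),interpolation=cv2.INTER_CUBIC)
cv2.imwrite("pics/end.png",np.hstack([a,b]))
for th in (1.45,1.571): print(th,((proj(T(F,[[30+46*np.cos(th),-92+46*np.sin(th),80],[30,-92,54]]),c)-[130,0])*400/270).round(1).tolist())
print(telemetry.read_t())
E
```

```text
1.45 [[247.6, 74.5], [295.7, 85.2]]
1.571 [[247.0, 81.7], [295.7, 85.2]]
24.2417
```

View pics/end.png

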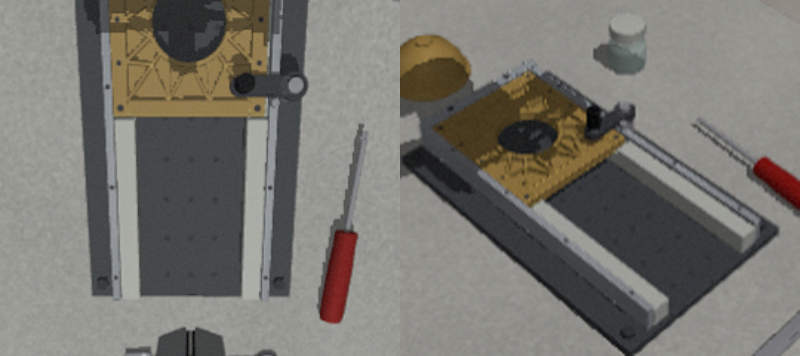

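The knob is at about (244,83), against a prediction of (247,82) for fully closed. The latch arm lies across the panel's rim, the panel is flat, and the loose things haven't moved. I'll hand it in.

```bash
python3 -c "
from bench import workorder; print(workorder.sign_off())"
```

```text
the job is handed in; nothing more can be done
None
```

I pushed the panel along the rails into the notch, where the pictures show it lying flat, then swung the latch round to its stop over the panel's rim and handed the job in at about 24 s, with none of the loose things seen to move.

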